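Tea box through the gate

ROBOT

A 6-joint arm with a two-finger parallel gripper is mounted at the origin on a cart in front of the work surface, level with it; the furniture and walls round the work are solid. World frame = base frame: x ahead of the robot, y to its left, z up, the work surface at z = 0. Lengths are in m, angles in rad, forces in N, time in s.
With the tool pointing down it reaches from about 0.35 to 0.85 m from the base axis. Payload 8.1 kg.
Tool frame: the origin (TCP) lies midway between the tips of the shut fingers; the grasp point (between the pads) lies 19 mm behind it; z points along the fingers, y is the line along which they close (so a half turn about z gives the same grasp; the last joint's range is limited). The gripper opens to 93 mm and grips with 3 to 60 N. Pads are 15 mm wide; open, the fingers measure 128 mm over their backs; the gripper's body (75 mm by 188 mm) begins 65 mm behind the grasp point.
Start: joints at [1.044, 0.13, 1.488, -0, 1.523, -0.085], TCP at [0.257, 0.542, 0.219] pointing down, gripper open.
Joint ranges: [-2.96, 2.96], [-0.89, 2.26], [0.02, 2.5], [-1.34, 4.48], [0, 2.73], [-2.66, 2.66]. Speed limits (rad/s): [2.39, 2.39, 2.79, 3.14, 3.14, 3.14].

INTERFACE

Orientations are given as a rotation vector (axis times angle).
In Python, from plant import robot, cams gives the robot as it stands. The module is installed in compiled form; this text tells all that it offers.
- The arm moves only by the tool play_rows, never from a script. Its arguments are lists of equal length, an entry for each row: "slide": the shift along the tool's x, y, z scaled (see below), a list of three; "twist": the turn, a rotation vector about the tool's x, y, z scaled (see below), a list of three. A call has exactly 8 rows; each row shifts and turns the commanded pose from where the row before left it, along the tool's axes as they then stand; what a row does not reach is not made up. The controller multiplies each number of a shift by 25 cm and each number of a turn by 60 degrees. A row lasts 1/10 s, in which the tool goes at most 50 mm and 8.59 degrees, less where a joint would pass 70% of its speed; a pose out of reach is approached as far as the arm can. A call with a number of a shift or a turn outside -1 to 1 is refused whole. A call with a gripper value outside its range is refused whole. "fingers" is the closure, from -1 (fully open) to 1 (shut), set as the call begins (left out, the last holds). The fingers move at their own pace and stop on an object; "force" is the grip in N (left out, the last holds). Time passes only in rows, so rows that do not move let the fingers close, or fill a call up. It gives the time, the measured TCP pose, the force, the opening and the grip force at its end, in the units of the state.
- robot.read_state(): the state, without advancing time (a new reading comes with each control period).
- cams.read_camera(name): name is "scene" or "top"; returns (picture, depth): 480x640x3 uint8, red, green, blue; 480x640 float32, m along the optical axis (not along the pixel's ray), 0 where there is no reading.
- cams.get_calibration(name): a dict with "fx", "fy", "cx", "cy" (pixels), "world_from_camera" (4x4, takes a point from camera to world coordinates). Camera axes: x right, y down, z forward; pixel columns grow to the right and rows downward; lengths in m; the calibration is good to about 2 mm. A picture is of the moment at which its call begins. get_calibration takes no time and is no camera call.
- robot.close_job(): hands the job in; it is judged then, once.
The state is a dict: "t": time; "q": joint angles; "dq": joint speeds; "joint_torque": joint torques, N m; "tool_pos": TCP position; "orientation": TCP orientation; "force": force on the tool from outside, world axes, zero at the start; "wrist_torque": the same for the moment, N m; "opening": finger opening in m; "gripper_force": force on a finger pad.
Only numpy, scipy, OpenCV 4.12 (cv2) and the standard library are available. Lean on these libraries where they do the work, as an engineer would, in place of code of your own. Each camera call takes 0.05 s, during which the arm holds its last target. There are 200 camera calls.

TASK

Put the box of tea away in the low wooden frame by pushing it along the counter with the fingertips, end first, through the narrow gate between the two brass posts, until the whole box is inside behind the posts and stands straight there, midway between the side rails. Push gently: do not grip, lift or tip the box, and leave the two spice jars in the frame and everything else on the counter where they are. Finish with the hand clear of it all.

Things in the scene. Friction and masses are not known exactly. Their poses are not given: they have to be found in the camera images.
- tea_box: Closed black box of tea, loose, 0.1 to 0.25 kg, 64 mm wide (its x), 142 mm long (its y), 71 mm high. Origin: centre of its underside. Either end may lead. It starts outside the gate, at y = 215 to 270 mm, x = -50 to -15 mm in the frame's axes (the robot's side of the gate's centre line), up to 0.4 rad askew. A wall cabinet makes its far side hard to reach. Pushed sideways high up it could tip.
- corral: Low wooden frame without floor, screwed down. Rails 14 mm thick, 30 mm high; inside 170 mm along its x axis. Origin: on the counter at the middle of its inside. Its +y axis points out of the gate, to the side where the tea box starts (about world +y); the inner face of the closed back rail is at y = -90 mm. The box ends with its long side along y, near x = 0, its centre between y = -19 and +15 mm.
- gate (a point): Middle of the gate, on the counter: point (0, +98 mm, 0) in the frame's axes, with the same axes. The gate lies between two upright brass posts 24 mm across and 36 mm tall, whose nearest faces are 76 mm apart along x. The counter is bare on the outside of the gate.
- spice_a: Spice jar with a brown label and black cap, 41 mm across, 105 mm tall, loose, standing in the back half of the frame against one side rail. Origin: centre of its underside.
- spice_b: Spice jar with a green label and black cap, 44 mm across, 105 mm tall, loose, standing in the back half of the frame against the other side rail. Origin: centre of its underside.
- mug: White mug with grey dots, 82 x 114 x 91 mm with its handle, loose bystander on the left. Origin: on its underside.
- tuna_tin: Flat red-and-silver food tin, 86 mm across, 40 mm high, loose bystander on the left. Origin: centre of its underside.
- garlic: Bulb of garlic, 56 mm, loose bystander on the left. Origin: on its underside.
- moka_pot: Aluminium stove-top coffee pot with a black handle, 98 x 155 x 174 mm, loose bystander on the right. Origin: on its underside.
Mind the look-alikes: they are no part of the job. Leave any purple look-alike of the tea_box alone.

How it is judged:
By the outcome, as a careful person would: the job done as asked, in the order asked, and still so for the second after the job is handed in, with the robot touching nothing.
It also fails if it takes over 51 s, if anything falls off the work surface, if the arm or the gripper's body presses on something with over 40 N, if the wrist force passes 120 N, or if a joint passes its speed limit or range.

## Working session

There is one attempt and no reset: what is moved stays moved. The work goes in short steps, Python scripts to look and compute and a tool call to move; the robot and the scene stay as the last step left them, time stands still between calls to the robot, and variables do not carry over. Pictures are saved under pics/ and viewed, at most 10 in all, crops included, and the job is handed in when it is done.

Besides the shell and the picture viewer there is one more tool, called after "Call:" in YAML: its name, and indented under it one key for each argument. play_rows: Moves the arm, as the interface text tells. Shifts and turns lie within -1 to 1; 1 stands for 25 cm of shift or 60 degrees of turn. Its arguments: {"type":"object","properties":{"slide":{"type":"array"},"twist":{"type":"array"},"fingers":{"type":"number"},"force":{"type":"number"}},"required":["slide","twist"]}

```bash
mkdir -p pics; cat > h.py <<'E'
import numpy as np, cv2
from plant import robot, cams
def shot(n,f):
    p,d=cams.read_camera(n); cv2.imwrite(f'pics/{f}.png',p[:,:,::-1]); np.savez(f'pics/{f}.npz',p=p,d=d); return p,d
def world(n,uv,d=None,z=None):
    c=cams.get_calibration(n);T=np.array(c['world_from_camera'])
    r=np.array([(uv[0]-c['cx'])/c['fx'],(uv[1]-c['cy'])/c['fy'],1.])
    rw=T[:3,:3]@r
    s=d if z is None else (z-T[2,3])/rw[2]
    return T[:3,3]+s*rw
E
python3 - <<'E'
from h import *
shot('scene','s0');shot('top','t0')
print(robot.read_state())
for n in('scene','top'): print(cams.get_calibration(n))
E
```

```text
{'t': 0.1, 'q': array([ 1.04357987e+00,  1.31095348e-01,  1.48915311e+00,  1.63659934e-05,
        1.52301800e+00, -8.53725365e-02]), 'dq': array([-0.00077661, -0.00037847, -0.00152026,  0.00020203, -0.00025401,
        0.00070306]), 'joint_torque': array([ 1.85532444e-03, -5.61345899e+01, -4.93091154e+01,  7.71682430e-02,
        2.93230929e-02,  1.36684545e-05]), 'tool_pos': array([0.25626418, 0.54195261, 0.21769604]), 'orientation': array([-6.88301897e-01, -3.06472998e+00,  2.49869012e-03]), 'force': array([ 0.58438453, -0.32436592, -0.2173642 ]), 'wrist_torque': array([ 0.05478605, -0.00711574, -0.00013086]), 'gripper_force': 0.0, 'opening': 0.09278439299647367}
{'fx': 617.5676038609276, 'fy': 617.5676038609276, 'cx': 314.4749565117873, 'cy': 235.88486700951643, 'world_from_camera': array([[-0.43569807, -0.59520803,  0.67519967, -0.6912624 ],
       [-0.89988764,  0.27203156, -0.34088277,  0.65186688],
       [ 0.01922054, -0.75612581, -0.65414397,  1.14058736],
       [ 0.        ,  0.        ,  0.        ,  1.        ]])}
{'fx': 477.40922549009366, 'fy': 477.40922549009366, 'cx': 323.76907430514, 'cy': 240.90805337805415, 'world_from_camera': array([[-0.02095125, -0.98427922,  0.17537236,  0.25848829],
       [-0.99960333,  0.02392484,  0.01485859,  0.08201655],
       [-0.01882076, -0.17499149, -0.98439004,  1.14487405],
       [ 0.        ,  0.        ,  0.        ,  1.        ]])}
```

View pics/t0.png

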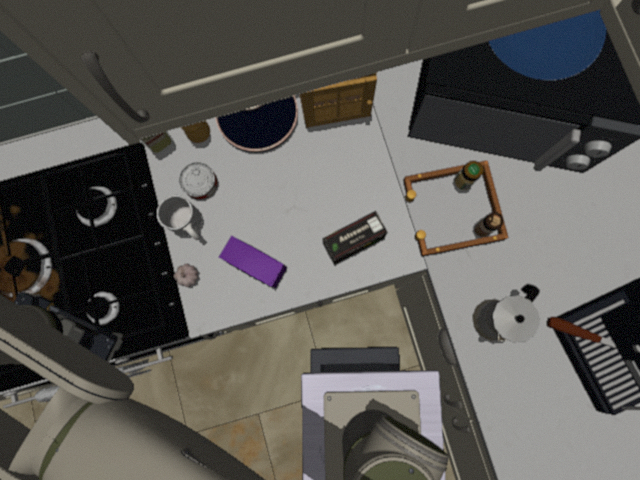

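View pics/s0.png

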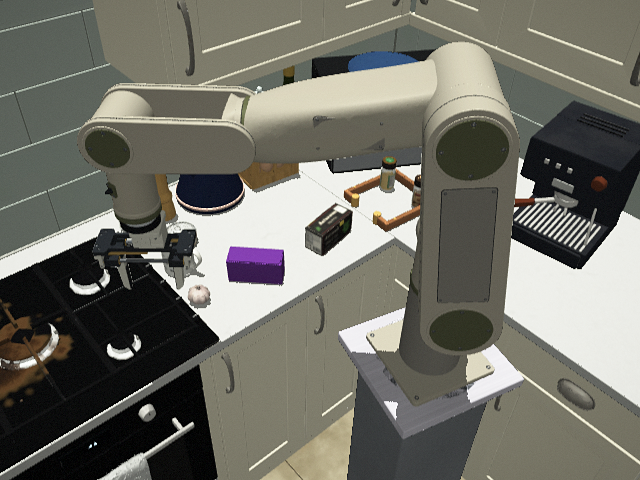

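The top view shows two candidates: the black box at (355,238) with lettering, and the purple one at (253,261), which is the look-alike to avoid. The black box fits the description and lies before the gate posts at (410,195) and (421,236). The jars are at (468,175) and (490,222). I'll enlarge to confirm.

```bash
python3 - <<'E'
from h import *
p=cv2.imread('pics/t0.png')[145:275,310:520]
cv2.imwrite('pics/c0.png',cv2.resize(p,None,fx=3.8,fy=3.8,interpolation=cv2.INTER_CUBIC))
E
```

```text
(no output)
```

View pics/c0.png

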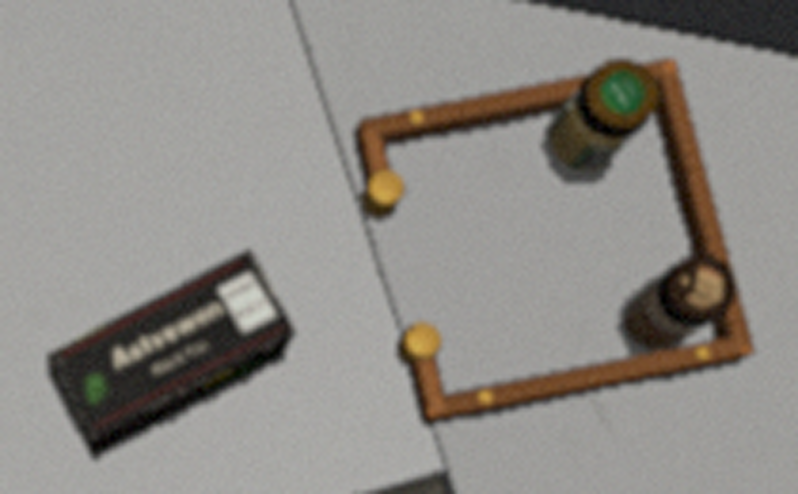

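The crop confirms it: black tea box with lettering, at crop px (50–292, 252–450). Post tops are at crop (384,187) and (422,341). Rail outer corners are at (362,122), (672,63), (750,352) and (430,418).

```bash
cat >> h.py <<'E'
def topcloud(d,n='top'):
    c=cams.get_calibration(n);T=np.array(c['world_from_camera'])
    v,u=np.mgrid[0:480,0:640]
    P=np.stack([(u-c['cx'])/c['fx']*d,(v-c['cy'])/c['fy']*d,d],-1)
    return P@T[:3,:3].T+T[:3,3]
E
python3 - <<'E'
from h import *
d=np.load('pics/t0.npz')['d'];W=topcloud(d)
f=lambda c,z:world('top',(310+c[0]/3.8-.4,145+c[1]/3.8-.4),z=z)[:2]
posts=[f(c,.036) for c in((384,187),(422,341))]; print('posts',posts,np.linalg.norm(posts[0]-posts[1]))
cor=[f(c,.03) for c in((362,122),(672,63),(750,352),(430,418))];print('rails',cor,[np.linalg.norm(cor[i]-cor[i-1]) for i in range(4)])
# frame axes: y out of gate
o=np.mean(cor,0); y=(cor[0]+cor[3]-cor[1]-cor[2]);y/=np.linalg.norm(y);print('y',y,np.arctan2(y[1],y[0]))
x1=posts[1]-posts[0];x1/=np.linalg.norm(x1);print('x from posts',x1)
R=W[195:280,310:400]; m=(abs(R[...,2]-.071)<.008);q=R[m][:,:2]
print(m.sum(),R[m][:,2].mean(), cv2.minAreaRect((q*1000).astype(np.float32)), cv2.boxPoints(cv2.minAreaRect((q*1000).astype(np.float32))))
print('counter z',W[200,300],W[290,340])
for n,r in(('a',(205,240,475,510)),('b',(155,195,450,490))):
    Q=W[r[0]:r[1],r[2]:r[3]];m=abs(Q[...,2]-.105)<.008;print(n,Q[m].mean(0),m.sum(),np.ptp(Q[m],0))
E
```

```text
posts [array([ 0.56543845, -0.11154805]), array([ 0.46621193, -0.12982152])] 0.10089511026991246
rails [array([ 0.61025654, -0.10088002]), array([ 0.64412502, -0.30029426]), array([ 0.45541071, -0.33331495]), array([ 0.41876367, -0.13316514])] [np.float64(0.19419538715531248), np.float64(0.2022699067418095), np.float64(0.19158146356233227), np.float64(0.20347716026785095)]
y [-0.17379541  0.98478178] 1.7454787527948763
x from posts [-0.9834622  -0.18111351]
1584 0.07304869327902788 ((462.64923095703125, 27.5162353515625), (60.79613494873047, 141.4434051513672), 25.725852966308594) [[404.56635   78.03333 ]
 [465.96204  -49.390373]
 [520.7321   -23.000862]
 [459.33643  104.422844]]
counter z [ 0.56771808  0.15622574 -0.00361797] [0.34221037 0.06301933 0.00152444]
a [ 0.48113359 -0.27928116  0.10517968] 266 [0.0377685  0.03947116 0.01276497]
b [ 0.60013613 -0.24185011  0.10564957] 303 [0.04284021 0.04249834 0.01430811]
```

```bash
cat >> h.py <<'E'
from scipy.spatial.transform import Rotation as Ro
O=np.array([.5325,-.217]); FX=np.array([.985,.174]); FY=np.array([-.174,.985])
F2W=lambda x,y:O+x*FX+y*FY
def W2F(p): d=np.asarray(p)[:2]-O; return np.array([d@FX,d@FY])
def tool(tgt=None,side=True):
    s=robot.read_state();R=Ro.from_rotvec(s['orientation']).as_matrix()
    print('t',round(s['t'],2),'frame',W2F(s['tool_pos']).round(4),'z',s['tool_pos'][2].round(4),'F',s['force'].round(1),'open',round(s['opening'],4),'q6',s['q'][5].round(2),'zax',R[:,2].round(3))
    a=np.arctan2(R[1,1],R[0,1])-np.deg2rad(100 if side else 10)
    a=(a+np.pi/2)%np.pi-np.pi/2
    print('twist z needed deg (tool)',np.rad2deg(a).round(2),'scaled',(np.rad2deg(a)/60).round(4))
    for nm,RR in(('now',R),('after',R@Ro.from_rotvec([0,0,a]).as_matrix())):
        print(nm,'x',RR[:,0].round(3),'y',RR[:,1].round(3))
        if tgt is not None:
            e=np.r_[F2W(*tgt[:2]),tgt[2]]-s['tool_pos'];print('  slide total scaled',(RR.T@e/.25).round(4))
E
python3 - <<'E'
from h import *
tool((-.11,.25,.15))
W=topcloud(np.load('pics/t0.npz')['d'])
for uv in((286,266),(278,286),(232,238)): print('purple',W2F(world('top',uv,z=.07)))
E
```

```text
t 0.1 frame [-0.14    0.7956] z 0.2177 F [ 0.6 -0.3 -0.2] open 0.0928 q6 -0.09 zax [-0.001 -0.001 -1.   ]
twist z needed deg (tool) -35.32 scaled -0.5886
now x [-0.904  0.428  0.   ] y [ 0.428  0.904 -0.002]
  slide total scaled [-1.3595 -1.7099  0.2734]
after x [-0.985 -0.174  0.001] y [-0.174  0.985 -0.001]
  slide total scaled [-0.1209 -2.1811  0.2734]
purple [-0.06621082  0.42018146]
purple [-0.10727596  0.44609943]
purple [0.02197059 0.53036652]
```

Call:
play_rows:
  slide:
    - [0,0,0]
    - [0,0,0]
    - [0,0,0]
    - [0,0,0]
    - [0,0,0]
    - [0,0,0]
    - [0,0,0]
    - [0,0,0]
  twist:
    - [0,0,-0.0736]
    - [0,0,-0.0736]
    - [0,0,-0.0736]
    - [0,0,-0.0736]
    - [0,0,-0.0736]
    - [0,0,-0.0736]
    - [0,0,-0.0736]
    - [0,0,-0.0736]
  fingers: -0.72

```text
t: 0.9
tool_pos: [0.2563, 0.5421, 0.218]
orientation: [0.279, -3.128, 0.001]
force: [0.8, -0.1, 0.6]
opening: 0.0802
gripper_force: 0.0
```

Call:
play_rows:
  slide:
    - [-0.008,-0.136,0]
    - [-0.008,-0.136,0]
    - [-0.008,-0.136,0]
    - [-0.008,-0.136,0]
    - [-0.008,-0.136,0]
    - [-0.008,-0.136,0]
    - [-0.008,-0.136,0]
    - [-0.008,-0.136,0]
  twist:
    - [0,0,0]
    - [0,0,0]
    - [0,0,0]
    - [0,0,0]
    - [0,0,0]
    - [0,0,0]
    - [0,0,0]
    - [0,0,0]

```text
t: 1.7
tool_pos: [0.3194, 0.2759, 0.2182]
orientation: [0.275, -3.129, 0.0]
force: [0.7, -0.4, 0.5]
opening: 0.0798
gripper_force: 0.0
```

Call:
play_rows:
  slide:
    - [-0.008,-0.136,0]
    - [-0.008,-0.136,0]
    - [-0.008,-0.136,0]
    - [-0.008,-0.136,0]
    - [-0.008,-0.136,0]
    - [-0.008,-0.136,0]
    - [-0.008,-0.136,0]
    - [0,0,0]
  twist:
    - [0,0,0]
    - [0,0,0]
    - [0,0,0]
    - [0,0,0]
    - [0,0,0]
    - [0,0,0]
    - [0,0,0]
    - [0,0,0]

```text
t: 2.5
tool_pos: [0.375, 0.0423, 0.2184]
orientation: [0.267, -3.13, 0.002]
force: [-0.6, 0.2, -0.3]
opening: 0.0803
gripper_force: 0.0
```

```bash
python3 - <<'E'
from h import *
tool((-.11,.25,.022))
E
```

```text
t 2.5 frame [-0.11    0.2828] z 0.2184 F [-0.6  0.2 -0.3] open 0.0803 q6 -1.76 zax [-0.    -0.001 -1.   ]
twist z needed deg (tool) -0.24 scaled -0.004
now x [-0.986 -0.17   0.   ] y [-0.17   0.986 -0.001]
  slide total scaled [-7.000e-04 -1.297e-01  7.856e-01]
after x [-0.985 -0.174  0.001] y [-0.174  0.985 -0.001]
  slide total scaled [-1.000e-04 -1.297e-01  7.856e-01]
```

Call:
play_rows:
  slide:
    - [0,-0.1297,0]
    - [0,0,0.12]
    - [0,0,0.14]
    - [0,0,0.14]
    - [0,0,0.14]
    - [0,0,0.12]
    - [0,0,0.08]
    - [0,0,0.045]
  twist:
    - [0,0,-0.004]
    - [0,0,0]
    - [0,0,0]
    - [0,0,0]
    - [0,0,0]
    - [0,0,0]
    - [0,0,0]
    - [0,0,0]

```text
t: 3.3
tool_pos: [0.3786, 0.0144, 0.0202]
orientation: [0.281, -3.126, -0.002]
force: [-0.0, 0.3, 0.7]
opening: 0.0799
gripper_force: 0.0
```

```bash
python3 - <<'E'
from h import *
tool((-.06,.25,.022))
p,d=shot('top','t1')
cv2.imwrite('pics/c1.png',cv2.resize(p[165:305,270:450,::-1],None,fx=4,fy=4,interpolation=cv2.INTER_CUBIC))
E
```

```text
t 3.3 frame [-0.1114  0.2547] z 0.0202 F [-0.   0.3  0.7] open 0.0799 q6 -1.85 zax [-0.003  0.001 -1.   ]
twist z needed deg (tool) 0.28 scaled 0.0047
now x [-0.984 -0.178  0.003] y [-0.178  0.984  0.001]
  slide total scaled [-0.2052 -0.0193 -0.0079]
after x [-0.985 -0.174  0.003] y [-0.174  0.985  0.001]
  slide total scaled [-0.2053 -0.0183 -0.0079]
```

View pics/c1.png

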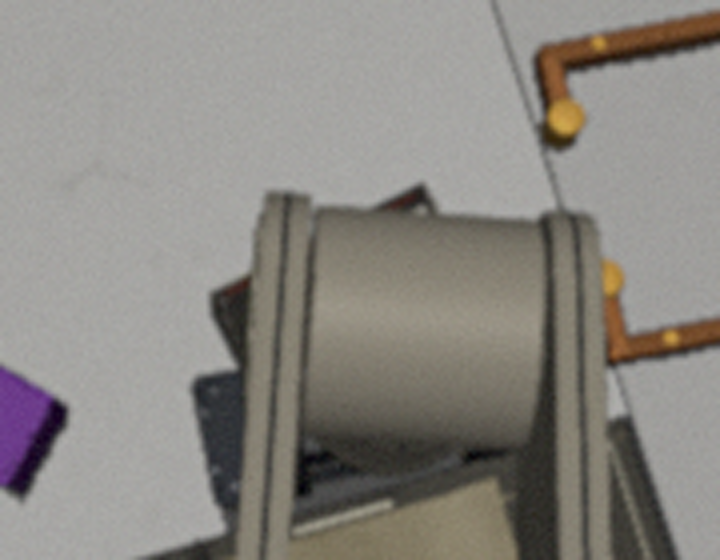

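The arm hides the box from above and the fingertips are down beside its near side. The purple box is well clear at crop (40,420).

Call:
play_rows:
  slide:
    - [-0.03,-0.015,0]
    - [-0.03,0,0]
    - [-0.02,0,0]
    - [-0.02,0,0]
    - [-0.02,0,0]
    - [-0.02,0,0]
    - [-0.02,0,0]
    - [-0.02,0,0]
  twist:
    - [0,0,0.0047]
    - [0,0,0]
    - [0,0,0]
    - [0,0,0]
    - [0,0,0]
    - [0,0,0]
    - [0,0,0]
    - [0,0,0]

```text
t: 4.15
tool_pos: [0.4257, 0.0177, 0.0223]
orientation: [0.273, -3.13, -0.0]
force: [-0.8, 0.3, 0.3]
opening: 0.0798
gripper_force: 0.3
```

```bash
python3 - <<'E'
from h import *
tool((-.042,.25,.022))
p,d=shot('scene','s1')
cv2.imwrite('pics/d1.png',cv2.resize(p[150:300,220:440,::-1],None,fx=3.6,fy=3.6,interpolation=cv2.INTER_CUBIC))
E
```

```text
t 4.15 frame [-0.0644  0.2498] z 0.0223 F [-0.8  0.3  0.3] open 0.0798 q6 -1.82 zax [-0.  0. -1.]
twist z needed deg (tool) -0.03 scaled -0.0005
now x [-0.985 -0.173  0.   ] y [-0.173  0.985  0.   ]
  slide total scaled [-0.0893  0.0015  0.0014]
after x [-0.985 -0.174  0.   ] y [-0.174  0.985  0.   ]
  slide total scaled [-0.0893  0.0014  0.0014]
```

View pics/d1.png

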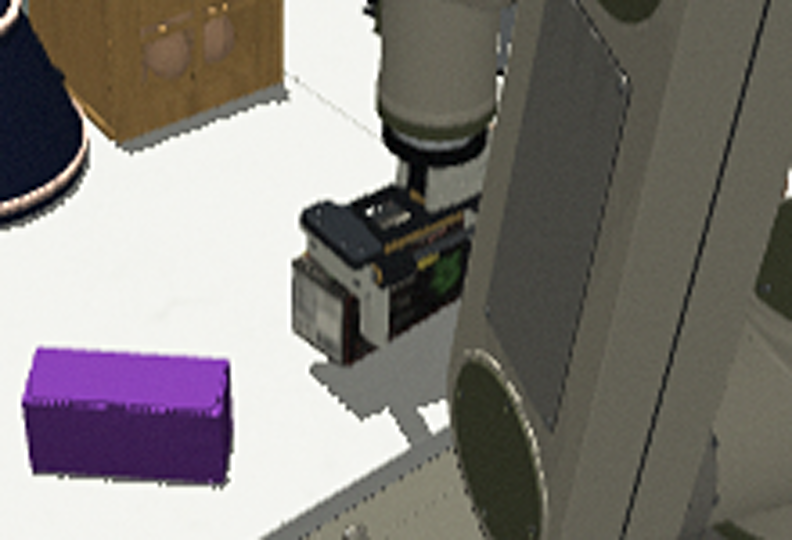

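The trailing finger is turning the box (end face at crop (320,310)), which stands upright. I'll continue.

Call:
play_rows:
  slide:
    - [-0.0106,0,0]
    - [-0.0106,0,0]
    - [-0.0106,0,0]
    - [-0.0106,0,0]
    - [-0.0106,0,0]
    - [-0.0106,0,0]
    - [-0.0106,0,0]
    - [-0.0106,0,0]
  twist:
    - [0,0,0]
    - [0,0,0]
    - [0,0,0]
    - [0,0,0]
    - [0,0,0]
    - [0,0,0]
    - [0,0,0]
    - [0,0,0]

```text
t: 5.0
tool_pos: [0.4464, 0.0213, 0.0224]
orientation: [0.273, -3.13, 0.0]
force: [-1.2, -0.9, 0.9]
opening: 0.0798
gripper_force: 0.7
```

```bash
python3 - <<'E'
from h import *
tool((-.12,.25,.022))
p,d=shot('top','t2')
W=topcloud(d);R=W[180:290,290:420];m=(abs(R[...,2]-.072)<.007)
print(m.sum(), [W2F(a).round(4) for a in (cv2.boxPoints(cv2.minAreaRect((R[m][:,:2]).astype(np.float32))))])
E
```

```text
t 5.0 frame [-0.0433  0.2497] z 0.0224 F [-1.2 -0.9  0.9] open 0.0798 q6 -1.81 zax [-0. -0. -1.]
twist z needed deg (tool) -0.03 scaled -0.0005
now x [-0.985 -0.173  0.   ] y [-0.173  0.985 -0.   ]
  slide total scaled [0.3068 0.0016 0.0017]
after x [-0.985 -0.174  0.   ] y [-0.174  0.985 -0.   ]
  slide total scaled [0.3068 0.0017 0.0017]
59 [array([-0.0267,  0.323 ]), array([-0.0299,  0.2828]), array([0.0282, 0.2782]), array([0.0314, 0.3184])]
```

Call:
play_rows:
  slide:
    - [0.08,0,0]
    - [0.12,0,0]
    - [0,0,-0.18]
    - [0,0,-0.18]
    - [0,0,-0.18]
    - [0,0,0]
    - [0,0,0]
    - [0,0,0]
  twist:
    - [0,0,0]
    - [0,0,0]
    - [0,0,0]
    - [0,0,0]
    - [0,0,0]
    - [0,0,0.14]
    - [0,0,0.14]
    - [0,0,0.14]

```text
t: 5.85
tool_pos: [0.3976, 0.0126, 0.1581]
orientation: [0.425, 3.111, 0.0]
force: [-0.1, 0.2, -0.8]
opening: 0.0794
gripper_force: 0.0
```

Call:
play_rows:
  slide:
    - [0,0,0]
    - [0,0,0]
    - [0,0,0]
    - [0,0,0]
    - [0,0,0]
    - [0,0,0]
    - [0,0,0]
    - [0,0,0]
  twist:
    - [0,0,0.135]
    - [0,0,0.135]
    - [0,0,0.135]
    - [0,0,0.135]
    - [0,0,0.135]
    - [0,0,0.135]
    - [0,0,0.135]
    - [0,0,0.135]
  fingers: 0.5

```text
t: 6.65
tool_pos: [0.3972, 0.0126, 0.1575]
orientation: [2.027, 2.4, 0.0]
force: [0.1, 0.2, -0.1]
opening: 0.0245
gripper_force: 0.0
```

```bash
python3 - <<'E'
from h import *
tool((0,.365,.1574),False)
E
```

```text
t 6.65 frame [-0.0933  0.2497] z 0.1575 F [ 0.1  0.2 -0.1] open 0.0245 q6 -0.27 zax [ 0.001 -0.    -1.   ]
twist z needed deg (tool) -0.37 scaled -0.0061
now x [-0.167  0.986 -0.   ] y [0.986 0.167 0.   ]
  slide total scaled [0.4644 0.3701 0.0005]
after x [-0.174  0.985 -0.   ] y [0.985 0.174 0.   ]
  slide total scaled [0.462  0.373  0.0005]
```

Call:
play_rows:
  slide:
    - [0.12,0,0]
    - [0.12,0,0]
    - [0.12,0,0]
    - [0.102,0.07,0]
    - [0,0.1,0]
    - [0,0.1,0]
    - [0,0.1,0]
    - [0,0,0]
  twist:
    - [0,0,-0.0061]
    - [0,0,0]
    - [0,0,0]
    - [0,0,0]
    - [0,0,0]
    - [0,0,0]
    - [0,0,0]
    - [0,0,0]

```text
t: 7.45
tool_pos: [0.4694, 0.1432, 0.1572]
orientation: [2.012, 2.412, 0.001]
force: [-0.8, -0.1, 0.3]
opening: 0.0236
gripper_force: 0.0
```

```bash
python3 - <<'E'
from h import *
tool((0,.365,.022),False)
p,d=shot('top','t3')
cv2.imwrite('pics/c3.png',cv2.resize(p[145:275,310:520,::-1],None,fx=3.8,fy=3.8,interpolation=cv2.INTER_CUBIC))
W=topcloud(d);R=W[150:290,300:420];m=(abs(R[...,2]-.072)<.007)
r=cv2.minAreaRect((R[m][:,:2]).astype(np.float32))
print(m.sum(),r[1], [W2F(a).round(4) for a in (cv2.boxPoints(r))])
E
```

```text
t 7.45 frame [0.0006 0.3658] z 0.1572 F [-0.8 -0.1  0.3] open 0.0236 q6 0.01 zax [ 0.001  0.    -1.   ]
twist z needed deg (tool) 0.34 scaled 0.0057
now x [-0.179  0.984 -0.   ] y [0.984 0.179 0.001]
  slide total scaled [-0.0025 -0.0026  0.5407]
after x [-0.174  0.985 -0.   ] y [0.985 0.174 0.001]
  slide total scaled [-0.0025 -0.0026  0.5407]
1067 (0.060675881803035736, 0.14051108062267303) [array([-0.0297,  0.3195]), array([-0.0302,  0.1789]), array([0.0305, 0.1787]), array([0.031 , 0.3192])]
```

View pics/c3.png

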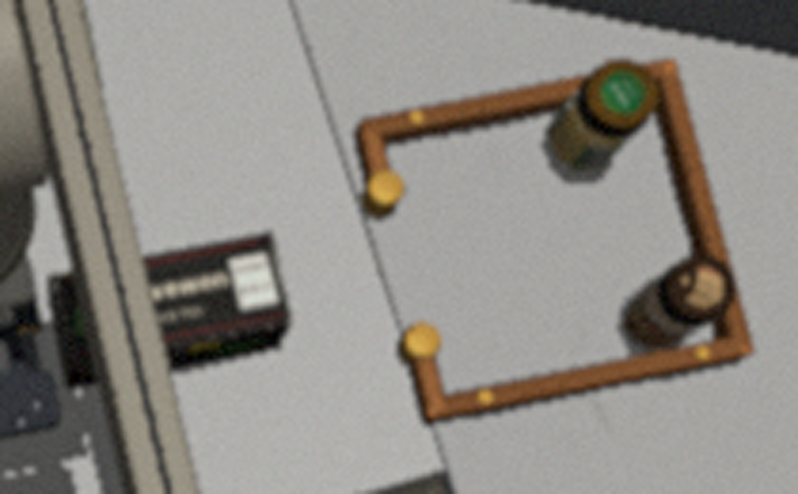

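The box now stands straight on the gate line (leading end at crop (280,280), gate posts at (384,187) and (422,341)). Next: descend behind its trailing end.

Call:
play_rows:
  slide:
    - [0,-0.002,0.1]
    - [0,0,0.12]
    - [0,0,0.12]
    - [0,0,0.12]
    - [0,0,0.08]
    - [-0.03,0,0]
    - [-0.04,0,0]
    - [-0.03,0,0]
  twist:
    - [0,0,0.0057]
    - [0,0,0]
    - [0,0,0]
    - [0,0,0]
    - [0,0,0]
    - [0,0,0]
    - [0,0,0]
    - [0,0,0]

```text
t: 8.3
tool_pos: [0.4726, 0.1173, 0.0242]
orientation: [2.018, 2.405, 0.003]
force: [1.0, 0.0, 0.8]
opening: 0.0235
gripper_force: 0.0
```

Call:
play_rows:
  slide:
    - [-0.02,0,0]
    - [-0.03,0,0]
    - [-0.03,0,0]
    - [-0.03,0,0]
    - [-0.03,0,0]
    - [-0.03,0,0]
    - [-0.03,0,0]
    - [-0.02,0,0]
  twist:
    - [0,0,0]
    - [0,0,0]
    - [0,0,0]
    - [0,0,0]
    - [0,0,0]
    - [0,0,0]
    - [0,0,0]
    - [0,0,0]

```text
t: 9.1
tool_pos: [0.4809, 0.0633, 0.0223]
orientation: [-2.02, -2.406, 0.0]
force: [0.2, 2.1, 2.0]
opening: 0.0233
gripper_force: 0.8
```

```bash
cat >> h.py <<'E'
def box(name,v0,v1,u0,u1):
    p,d=shot('top',name)
    W=topcloud(d);R=W[v0:v1,u0:u1];m=(abs(R[...,2]-.072)<.007)
    r=cv2.minAreaRect((R[m][:,:2]).astype(np.float32))
    print(m.sum(),r[1], [W2F(a).round(4) for a in (cv2.boxPoints(r))])
    return p
E
python3 - <<'E'
from h import *
tool((0,.075,.022),False)
box('t4',150,290,350,450)
E
```

```text
t 9.1 frame [-0.002   0.2851] z 0.0223 F [0.2 2.1 2. ] open 0.0233 q6 -0.15 zax [-0. -0. -1.]
twist z needed deg (tool) -0.02 scaled -0.0003
now x [-0.173  0.985  0.   ] y [ 0.985  0.173 -0.   ]
  slide total scaled [-0.8399  0.0086  0.0013]
after x [-0.174  0.985  0.   ] y [ 0.985  0.174 -0.   ]
  slide total scaled [-0.8399  0.0083  0.0013]
577 (0.058893632143735886, 0.11064603179693222) [array([-0.0309,  0.244 ]), array([-0.0298,  0.1333]), array([0.0291, 0.134 ]), array([0.028 , 0.2446])]
```

Call:
play_rows:
  slide:
    - [-0.02,0.001,0]
    - [-0.025,0.001,0]
    - [-0.025,0.001,0]
    - [-0.025,0.001,0]
    - [-0.025,0.001,0]
    - [-0.025,0.001,0]
    - [-0.025,0.001,0]
    - [-0.02,0.001,0]
  twist:
    - [0,0,0]
    - [0,0,0]
    - [0,0,0]
    - [0,0,0]
    - [0,0,0]
    - [0,0,0]
    - [0,0,0]
    - [0,0,0]

```text
t: 9.95
tool_pos: [0.4912, 0.017, 0.0224]
orientation: [2.02, 2.406, -0.0]
force: [1.0, 0.6, -1.1]
opening: 0.0233
gripper_force: 0.3
```

```bash
python3 - <<'E'
from h import *
tool((0,.079,.022),False)
p=box('t5',150,290,350,490)
cv2.imwrite('pics/c5.png',cv2.resize(p[145:275,340:520,::-1],None,fx=4,fy=4,interpolation=cv2.INTER_CUBIC))
E
```

```text
t 9.95 frame [0.     0.2376] z 0.0224 F [ 1.   0.6 -1.1] open 0.0233 q6 -0.24 zax [ 0. -0. -1.]
twist z needed deg (tool) -0.01 scaled -0.0002
now x [-0.173  0.985 -0.   ] y [ 0.985  0.173 -0.   ]
  slide total scaled [-6.343e-01  2.000e-04  1.600e-03]
after x [-0.174  0.985 -0.   ] y [ 0.985  0.174 -0.   ]
  slide total scaled [-6.343e-01  1.000e-04  1.600e-03]
527 (0.24710018932819366, 0.14872631430625916) [array([-0.079 , -0.0476]), array([ 0.0665, -0.0787]), array([0.1181, 0.163 ]), array([-0.0274,  0.1941])]
```

View pics/c5.png

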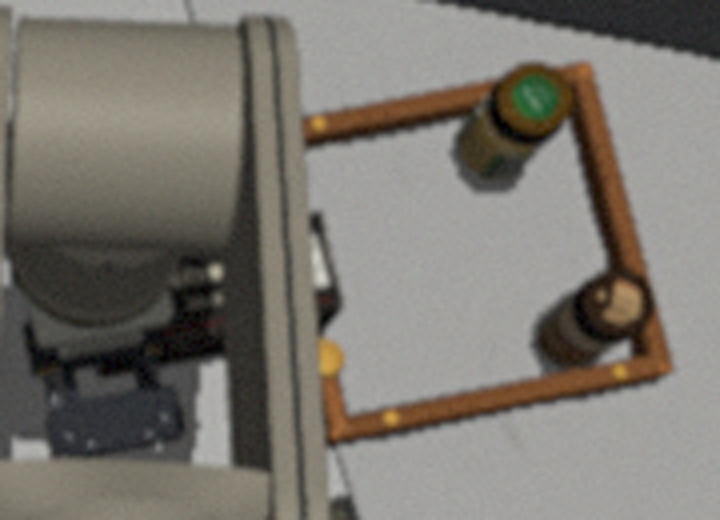

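The box's nose is in the gate at crop (325,270), with the near post visible at (328,357). The force is tiny, so it isn't jammed.

Call:
play_rows:
  slide:
    - [-0.02,0,0]
    - [-0.025,0,0]
    - [-0.025,0,0]
    - [-0.025,0,0]
    - [-0.025,0,0]
    - [-0.025,0,0]
    - [-0.025,0,0]
    - [-0.02,0,0]
  twist:
    - [0,0,0]
    - [0,0,0]
    - [0,0,0]
    - [0,0,0]
    - [0,0,0]
    - [0,0,0]
    - [0,0,0]
    - [0,0,0]

```text
t: 10.8
tool_pos: [0.4995, -0.0298, 0.0224]
orientation: [2.02, 2.406, 0.0]
force: [0.0, 0.6, 1.9]
opening: 0.0234
gripper_force: 0.8
```

```bash
python3 - <<'E'
from h import *
tool((0,.079,.022),False)
p,d=shot('top','t6'); W=topcloud(d)
F=(W[...,:2]-O)@np.c_[FX,FY]
m=(abs(W[...,2]-.072)<.006)&(abs(F[...,0])<.04)&(F[...,1]<.3)&(F[...,1]>-.08)
f=F[m]
for a in np.arange(-.08,.26,.01):
    g=f[(f[:,1]>=a)&(f[:,1]<a+.01)]
    if len(g)>8: print(a.round(3),len(g),g[:,0].min().round(4),g[:,0].max().round(4))
E
```

```text
t 10.8 frame [0.     0.1901] z 0.0224 F [0.  0.6 1.9] open 0.0234 q6 -0.34 zax [ 0. -0. -1.]
twist z needed deg (tool) -0.01 scaled -0.0002
now x [-0.173  0.985 -0.   ] y [0.985 0.173 0.   ]
  slide total scaled [-4.443e-01  1.000e-04  1.800e-03]
after x [-0.174  0.985 -0.   ] y [0.985 0.174 0.   ]
  slide total scaled [-0.4443 -0.      0.0018]
0.09 27 -0.0153 0.0158
0.1 88 -0.0284 0.0174
0.11 86 -0.0287 0.0207
0.12 69 -0.0285 0.011
0.13 27 -0.0277 -0.0026
0.14 9 -0.0274 -0.0184
```

Call:
play_rows:
  slide:
    - [-0.025,-0.001,0]
    - [-0.03,0,0]
    - [-0.03,0,0]
    - [-0.03,0,0]
    - [-0.03,0,0]
    - [-0.03,0,0]
    - [-0.03,0,0]
    - [-0.02,0,0]
  twist:
    - [0,0,0]
    - [0,0,0]
    - [0,0,0]
    - [0,0,0]
    - [0,0,0]
    - [0,0,0]
    - [0,0,0]
    - [0,0,0]

```text
t: 11.65
tool_pos: [0.5089, -0.0854, 0.0224]
orientation: [2.02, 2.406, -0.0]
force: [-0.5, 1.7, -0.3]
opening: 0.0228
gripper_force: 0.6
```

```bash
cat >> h.py <<'E'
def strips(name):
    p,d=shot('top',name); W=topcloud(d)
    F=(W[...,:2]-O)@np.c_[FX,FY]
    m=(abs(W[...,2]-.072)<.006)&(abs(F[...,0])<.038)&(F[...,1]<.3)&(F[...,1]>-.09)
    f=F[m]; print('y range',f[:,1].min(),f[:,1].max())
    for a in np.arange(-.09,.2,.02):
        g=f[(f[:,1]>=a)&(f[:,1]<a+.02)]
        if len(g)>16: print(a.round(3),len(g),g[:,0].min().round(4),g[:,0].max().round(4))
    r=cv2.minAreaRect(f.astype(np.float32));print(r)
    return p
E
python3 - <<'E'
from h import *
tool((0,.079,.022),False)
strips('t7')
E
```

```text
t 11.65 frame [-0.0003  0.1337] z 0.0224 F [-0.5  1.7 -0.3] open 0.0228 q6 -0.44 zax [-0. -0. -1.]
twist z needed deg (tool) -0.02 scaled -0.0004
now x [-0.173  0.985 -0.   ] y [ 0.985  0.173 -0.   ]
  slide total scaled [-0.2186  0.0015  0.0015]
after x [-0.174  0.985 -0.   ] y [ 0.985  0.174 -0.   ]
  slide total scaled [-0.2186  0.0014  0.0015]
y range 0.02132652393178576 0.08359613835962981
0.01 26 -0.0128 0.0127
0.03 165 -0.0295 0.0186
0.05 123 -0.028 0.0146
0.07 34 -0.0289 -0.0164
((-0.012040076777338982, 0.048874080181121826), (0.04125361144542694, 0.06886732578277588), 45.814945220947266)
```

Call:
play_rows:
  slide:
    - [-0.025,0,0]
    - [-0.03,0,0]
    - [-0.03,0,0]
    - [-0.03,0,0]
    - [-0.03,0,0]
    - [-0.03,0,0]
    - [-0.025,0,0]
    - [-0.012,0,0]
  twist:
    - [0,0,0]
    - [0,0,0]
    - [0,0,0]
    - [0,0,0]
    - [0,0,0]
    - [0,0,0]
    - [0,0,0]
    - [0,0,0]

```text
t: 12.5
tool_pos: [0.5182, -0.1375, 0.0224]
orientation: [2.02, 2.406, 0.0]
force: [-0.1, 1.9, -0.3]
opening: 0.0232
gripper_force: 0.7
```

```bash
python3 - <<'E'
from h import *
tool((0,.079,.022),False)
strips('t8')
E
```

```text
t 12.5 frame [-0.0003  0.0808] z 0.0224 F [-0.1  1.9 -0.3] open 0.0232 q6 -0.53 zax [ 0. -0. -1.]
twist z needed deg (tool) -0.03 scaled -0.0005
now x [-0.173  0.985 -0.   ] y [0.985 0.173 0.   ]
  slide total scaled [-0.0068  0.0011  0.0017]
after x [-0.174  0.985 -0.   ] y [0.985 0.174 0.   ]
  slide total scaled [-0.0068  0.0011  0.0017]
y range -0.04459806987049067 0.028213960370051902
-0.05 68 -0.0228 0.0151
-0.03 173 -0.029 0.0191
-0.01 113 -0.0288 0.0098
0.01 42 -0.0285 -0.0167
((-0.013820893131196499, -0.011974629014730453), (0.0419323667883873, 0.07835019379854202), 37.7501106262207)
```

Call:
play_rows:
  slide:
    - [0.04,0,0]
    - [0.1,0,0]
    - [0.15,0,0]
    - [0.15,0,-0.1]
    - [0.15,0,-0.18]
    - [0.15,0,-0.18]
    - [0.15,0,-0.18]
    - [0.15,0,-0.1]
  twist:
    - [0,0,0]
    - [0,0,0]
    - [0,0,0]
    - [0,0,0]
    - [0,0,0]
    - [0,0,0]
    - [0,0,0]
    - [0,0,0]

```text
t: 13.35
tool_pos: [0.476, 0.1048, 0.191]
orientation: [2.018, 2.404, 0.004]
force: [0.8, -0.1, -0.1]
opening: 0.0233
gripper_force: 0.0
```

```bash
python3 - <<'E'
from h import *
tool()
p=strips('t9')
cv2.imwrite('pics/c9.png',cv2.resize(p[145:275,340:520,::-1],None,fx=4,fy=4,interpolation=cv2.INTER_CUBIC))
E
```

```text
t 13.35 frame [3.000e-04 3.268e-01] z 0.191 F [ 0.8 -0.1 -0.1] open 0.0233 q6 -0.06 zax [ 0.004  0.    -1.   ]
twist z needed deg (tool) -90.0 scaled -1.5
now x [-0.174  0.985 -0.   ] y [0.985 0.174 0.004]
after x [-0.985 -0.174 -0.004] y [-0.174  0.985 -0.   ]
y range -0.07102122478445602 0.07116799641580433
-0.07 205 -0.0284 0.0318
-0.05 216 -0.0284 0.0301
-0.03 209 -0.0284 0.0299
-0.01 217 -0.0287 0.0309
0.01 222 -0.0284 0.0312
0.03 210 -0.0281 0.0313
0.05 232 -0.0283 0.0312
((0.0013512801378965378, -4.6133995056152344e-05), (0.06019912287592888, 0.14223386347293854), 0.2760143578052521)
```

View pics/c9.png

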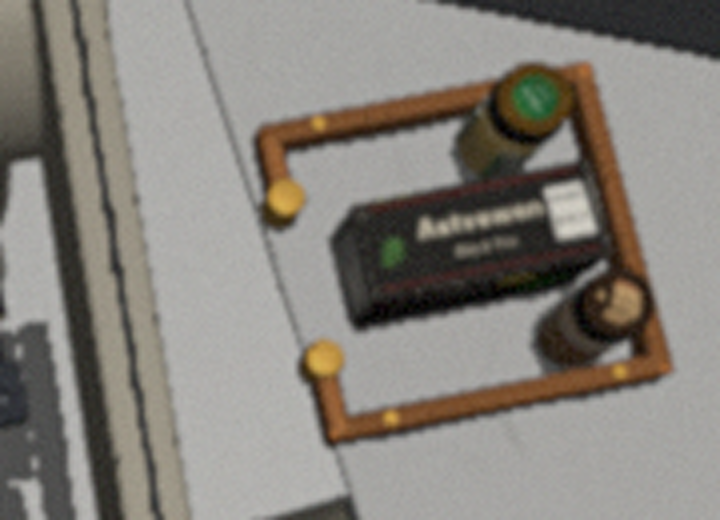

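The box stands inside the frame at x ≈ +1 mm, y ≈ 0, skewed 0.3°. The jars are unmoved at crop (535,95) and (620,300), and the hand is clear, so I'm handing in.

```bash
python3 -c "
from plant import robot
print(robot.close_job())"
```

```text
the job is handed in; nothing more can be done
None
```

The tea box is inside the frame behind the posts, straight to about 0.3° and about 1 mm off midway, with the jars where they were and the hand clear; I handed the job in at about 13 s of the 51 s allowed.

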